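Aim the dent lamp and lock its boom

ROBOT

A 6-joint arm with a two-finger parallel gripper is mounted at the origin on the work surface. World frame = base frame: x ahead of the robot, y to its left, z up, the work surface at z = 0. Lengths are in m, angles in rad, forces in N, time in s.
With the tool pointing down it reaches from about 0.275 to 0.825 m from the base axis. Payload 5.2 kg.
Tool frame: the origin (TCP) lies midway between the tips of the shut fingers; the grasp point (between the pads) lies 19 mm behind it (manip.grasp_offset is the distance from the TCP to the grasp point, in m); z points along the fingers, y is the direction in which the jaws open and shut (so a half turn about z gives the same grasp; the last joint's range is limited). The gripper opens to 93 mm and grips with 3 to 60 N. Pads are 15 mm wide; open, the fingers measure 128 mm over their backs; the gripper's body (75 mm by 188 mm) begins 65 mm behind the grasp point.
Start: joints at [-1.307, 0.259, 1.535, -0, 1.348, -0.203], TCP at [0.248, -0.491, 0.185] pointing down, gripper open.
Joint ranges: [-3.14, 3.14], [-0.91, 2.08], [0.19, 2.58], [-1.22, 4.36], [0.22, 2.71], [-3.12, 3.12]. Speed limits (rad/s): [2.57, 2.57, 3.14, 3.14, 3.14, 3.14].

INTERFACE

Orientations are given as [roll, pitch, yaw] about the fixed x, y, z axes, in that order (R = Rz(yaw) Ry(pitch) Rx(roll)).
In Python, from bench import manip, viewer, hand_in gives the robot as it stands.
- The arm moves only by the shell command python3 -m handwheel 'ROWS' [FORCE]. ROWS is JSON, one flat list of numbers, 7 for each row, row after row: the shift along the tool's x, y, z in units of 60 mm (1.0 is 60 mm), then the turn, a rotation vector about the tool's x, y, z in units of 6 degrees (1.0 is 6 degrees), then the finger opening in mm, from 0 to 93. A call has 1 to 8 rows; each row is the pose to reach, as a shift and turn from the pose commanded when the call began, along the tool's axes at that moment; what a row does not reach only later rows make up. A row lasts 1/8 s, in which the tool goes at most 62.5 mm and 10.7 degrees, less where a joint would pass 70% of its speed; a pose out of reach is approached as far as the arm can. A call with a gripper value outside its range is refused whole. The fingers move at their own pace and stop on an object; FORCE is the grip in N (left out, the last holds). Time passes only in rows, so rows that repeat a pose let the fingers close. It gives the time, the measured TCP pose, the force and the opening at its end, in the units of the state.
- manip.state(): the state, without advancing time (a new reading comes with each control period).
- viewer.get_image(name): name is "scene" or "side" or "wrist"; returns a dict with "img" (420x560x3 uint8, red, green, blue), "fx", "fy", "cx", "cy" (pixels), "R" (3x3) and "t" (3): a world point X has camera coordinates R X + t. Camera axes: x right, y down, z forward; pixel columns grow to the right and rows downward; lengths in m; the calibration is good to about 2 mm. The wrist camera is an equidistant fisheye: a pixel r from the principal point sees the ray r / f radians off the axis. A picture is of the moment at which its call begins. There is no depth.
- hand_in(): hands the job in, once; it reports no verdict.
The state is a dict: "time_s": time; "joint_pos": joint angles; "qd": joint speeds; "joint_torque": joint torques, N m; "position": TCP position; "eef_rot": TCP orientation; "ft_force": force on the tool from outside, world axes, zero at the start; "moment": the same for the moment, N m; "grip_width": finger opening in m.
Only numpy, scipy, OpenCV 4.12 (cv2) and the standard library are available. Lean on these libraries where they do the work, as an engineer would, in place of code of your own. Each camera call takes 0.05 s, during which the arm holds its last target.

TASK

The lamp's lock is free: swing the dent lamp's boom until its light bar stands straight over the dent ringed in yellow, and let go of it there. Then turn the red lock handle clockwise, over the hump of its cam, until it drops fully into the low notch, so that the lamp is locked with the light bar still over the yellow-ringed dent. Never force the boom while it is locked, and leave the loose tools and supplies where they are.

Things in the scene. Friction and masses are not known exactly. Their poses are not given: they have to be found in the camera images.
- boom_pivot (a point): The upright pivot axis of the lamp's boom, at the boom's mid-height (205 mm above the bench). The lamp stands on a car front wing (red sheet-metal panel lying flat, its top 60 mm above the bench) by a fixed 104 mm magnetic foot with a 26 mm steel column; the stand does not move. The wing, the stand and the dents lie differently each time.
- boom (a joint): Swing angle of the boom about the upright pivot, rad, -1.5 to 1.5; grows anticlockwise seen from above. At 0 the light bar points roughly towards the robot; it starts swung to the robot's right (positive). Held by friction alone - it takes 0.7 N m to move (about 3 N at the grip) and stays where it is released.
- lamp_mid (a point): Middle of the LED light bar: an aluminium bar with fins, 135 mm long (65 to 200 mm from the pivot axis), 40 mm wide, 22 mm high (fins 5 mm more), white light strip underneath, 145 mm above the wing. 132.5 mm from the pivot axis. x points out along the boom away from the pivot, y across the bar, z up. A yellow battery pack is at the boom's other end, 46 to 108 mm behind the pivot.
- boom_grip (a point): Middle of the black ribbed grip at the boom's free end: a horizontal round bar, 22 mm in diameter and 50 mm long, lying along the boom, 225 mm from the pivot axis and 205 mm above the bench. To be taken from above, across the boom. x points out along the boom, z up.
- dent_yellow: The dent to be worked on: a dark 26 mm dent in a 70 mm yellow marker ring drawn on the wing's top. Origin at the ring's centre, on the skin, 60 mm above the bench. Always between 110 and 200 mm from the pivot axis, so that the bar can be brought over it.
- dent_blue: Another dent, not to be worked on now: the same with a light blue ring. Origin at the ring's centre.
- lock (a joint): Angle of the red lock handle about the same upright axis, rad, 0 (free) to 1.5 (locked, in the notch, against its stop); grows clockwise seen from above; starts between 0 and 0.3, which is free. As it turns, the spring-loaded handle rides up its brass cam by 5 mm to a hump at 1.1 rad, then drops about 8 mm into the low notch at 1.5. It takes up to 0.3 N m (about 4 N at 85 mm); short of the hump it stays where it is left, past about 1.2 rad it snaps into the notch by itself.
- lock_pivot (a point): The handle's turning axis (the boom's pivot axis too), at the height of the lever's centre line, about 267 mm above the bench when free.
- lock_tip (a point): A point on the lock lever 85 mm out from the pivot axis, on the lever's centre line: a level red round bar, 16 mm in diameter, reaching from the hub to 90 mm, with a 26 mm black ball centred 98 mm out. About 267 mm above the bench when free, so its underside is about 38 mm above the light bar's fins. x points out along the lever.
- dolly: Loose steel panel-beating dolly, 60 x 105 x 37 mm, 0.9 kg, lying on the right part of the wing. Leave it alone.
- tape_roll: Loose roll of blue masking tape, 104 mm across, 36 mm high, lying on the left part of the wing. Leave it alone.
- body_hammer: Loose body hammer, 280 mm long, lying on the bench to the right of the wing. Leave it alone.
- polish: Loose white polish bottle, 68 mm across, 190 mm tall, standing on the bench at the left. Leave it alone.

How it is judged:
By the outcome, as a careful person would: the job done as asked, in the order asked, and still so for the second after the job is handed in, with the robot touching nothing.
It also fails if it takes over 58 s, if anything falls off the work surface, if the arm or the gripper's body presses on something with over 40 N, if the wrist force passes 120 N, or if a joint passes its speed limit or range.

## Working session

There is one attempt and no reset: what is moved stays moved. The work goes in short steps, Python scripts to look and compute and a shell command to move; the robot and the scene stay as the last step left them, time stands still between calls to the robot, and variables do not carry over. Pictures are saved under pics/ and viewed, and the job is handed in when it is done.

```bash
mkdir -p pics; ls; python3 - <<'E'
from bench import manip, viewer
import cv2
print(manip.state(), manip.grasp_offset)
for n in ["scene","side","wrist"]:
    d=viewer.get_image(n); cv2.imwrite(f"pics/{n}0.png",d["img"][:,:,::-1])
    print(n,d["fx"],d["cx"],d["cy"],d["R"],d["t"])
E
```

```text
pics
{'time_s': 0.0, 'joint_pos': array([-1.30677453e+00,  2.59308342e-01,  1.53602977e+00, -2.13685939e-05,
        1.34800134e+00, -2.02785601e-01]), 'qd': array([-0.00080831, -0.00140793,  0.00087908, -0.00102379,  0.00201418,
        0.00047108]), 'joint_torque': array([ 3.95715379e-04, -4.37309647e+01, -2.84005487e+01,  7.18190591e-02,
        4.13581508e-02, -1.47310161e-04]), 'position': array([ 0.24738601, -0.49057134,  0.18425781]), 'eef_rot': array([-3.13987745e+00, -3.31397746e-04,  4.66811856e-01]), 'ft_force': array([-0.33097192, -0.92695752,  0.98805412]), 'moment': array([-0.0280304 , -0.03600773, -0.04056325]), 'grip_width': 0.09281335926751982} 0.0188
scene 392.3015585303891 281.25496385083426 215.40667209545794 [[-0.49348368  0.86953194  0.01969948]
 [ 0.58505603  0.34862466 -0.7322365 ]
 [-0.64357075 -0.34982146 -0.68076548]] [ 0.28302491 -0.20625382  1.67666632]
side 520.1900701502786 287.8502116155136 207.2567747288962 [[-0.94028724 -0.34008679  0.0141735 ]
 [-0.23469513  0.61761149 -0.75064921]
 [ 0.24653216 -0.70915233 -0.66054892]] [0.54393651 0.25297164 1.7239812 ]
wrist 325.19226210127806 280.35904839686515 206.91786659785714 [[ 0.45068483 -0.89268202 -0.00141014]
 [-0.86058525 -0.43489896  0.26505835]
 [-0.23722609 -0.11824423 -0.96423134]] [-0.54844853 -0.03100978  0.39005169]
```

View pics/scene0.png

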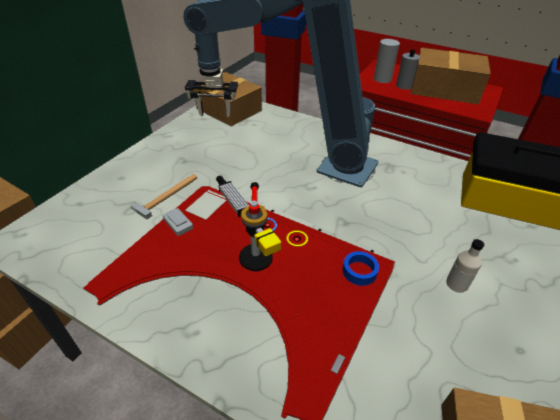

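View pics/side0.png

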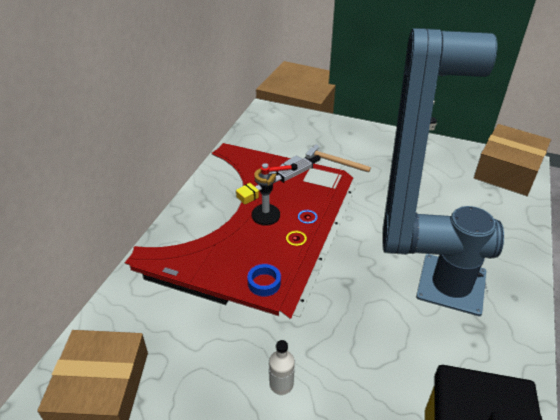

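View pics/wrist0.png

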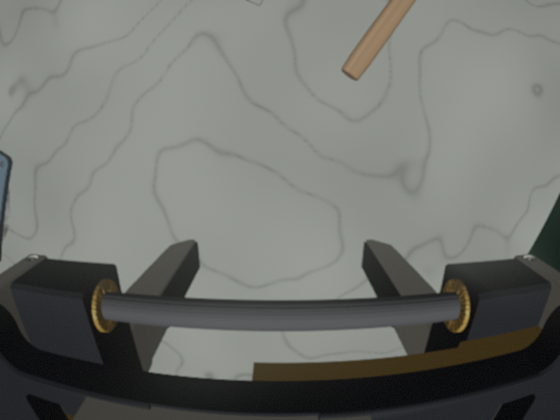

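The scene view shows the stand at about (255,258), boom grip at (221,182) and yellow ring at (297,238). In the side view the yellow ring is at (297,238) and the stand foot at (265,214). I'll zoom in.

```bash
python3 - <<'E'
import cv2,numpy as np
a=cv2.imread("pics/scene0.png")[160:280,190:330]; b=cv2.imread("pics/side0.png")[140:260,220:360]
f=lambda i:cv2.resize(i,None,fx=5.7,fy=5.0*1.14,interpolation=cv2.INTER_CUBIC)[:600,:798]
cv2.imwrite("pics/zs.png",cv2.resize(a,(700,600),interpolation=cv2.INTER_CUBIC)); cv2.imwrite("pics/zd.png",cv2.resize(b,(700,600),interpolation=cv2.INTER_CUBIC))
E
```

```text
(no output)
```

View pics/zs.png

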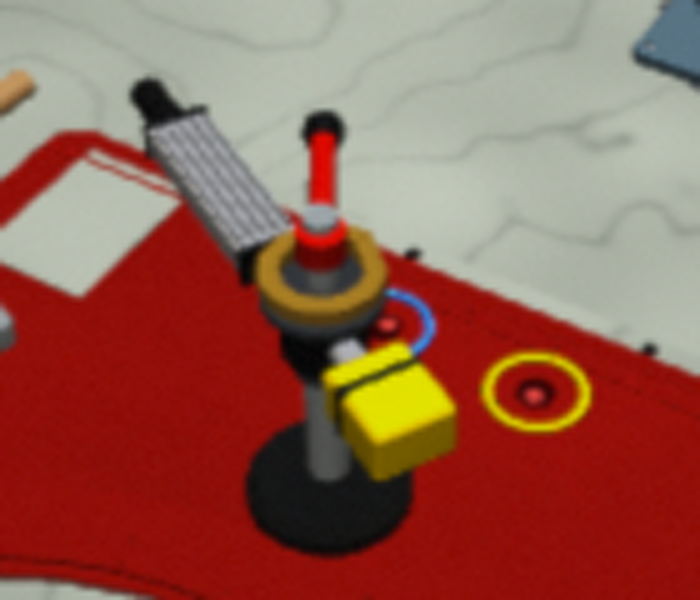

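View pics/zd.png

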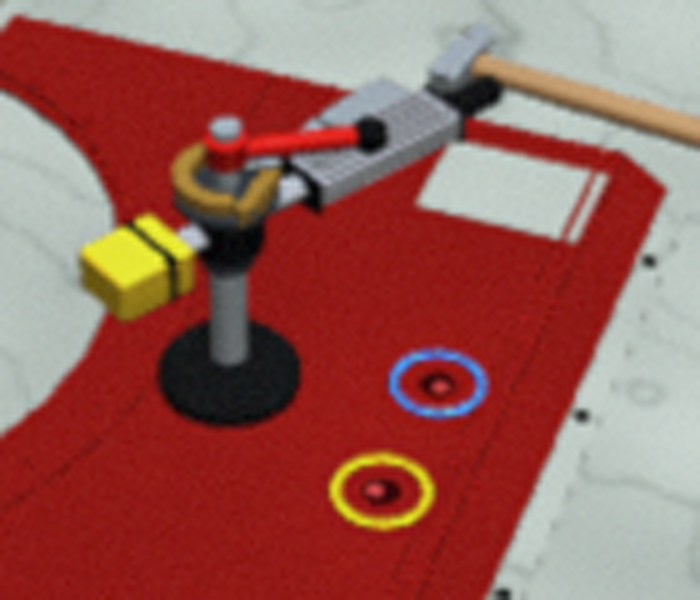

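```bash
cat > h.py <<'E'
import numpy as np, cv2
from bench import manip, viewer
def ray(d,p):
    v=np.array([(p[0]-d["cx"])/d["fx"],(p[1]-d["cy"])/d["fy"],1.]); R=np.array(d["R"]);t=np.array(d["t"])
    v=R.T@v; return -R.T@t, v/np.linalg.norm(v)
def plane(d,p,z):
    c,v=ray(d,p); return c+v*(z-c[2])/v[2]
def tri(d1,p1,d2,p2):
    A=np.zeros((3,3));b=np.zeros(3);
    rs=[ray(d1,p1),ray(d2,p2)]
    for c,v in rs:
        M=np.eye(3)-np.outer(v,v);A+=M;b+=M@c
    x=np.linalg.solve(A,b)
    return x, [round(float(np.linalg.norm((np.eye(3)-np.outer(v,v))@(x-c))),4) for c,v in rs]
def ring(d,roi,lo,hi):
    h=cv2.cvtColor(d["img"],cv2.COLOR_RGB2HSV); m=cv2.inRange(h,np.array(lo),np.array(hi))
    x0,y0,x1,y1=roi; k=np.zeros_like(m);k[y0:y1,x0:x1]=m[y0:y1,x0:x1]
    pts=cv2.findNonZero(k)
    return cv2.fitEllipse(cv2.convexHull(pts))
def proj(d,X):
    c=np.array(d["R"])@X+d["t"]; return np.array([d["fx"]*c[0]/c[2]+d["cx"],d["fy"]*c[1]/c[2]+d["cy"]])
E
python3 - <<'E'
from h import *
np.set_printoptions(precision=4,suppress=True)
S=viewer.get_image("scene");D=viewer.get_image("side")
for d,roi in((S,(283,228,312,250)),(D,(283,228,311,249))):
    e=ring(d,roi,(22,120,100),(35,255,255)); print(e,plane(d,e[0],.06))
zs=lambda u,v:(190+u/5,160+v/5); zd=lambda u,v:(220+u/5,140+v/5)
for n,a,b in [("knob",(322,215),(226,128)),("foot",(329,487),(229,372)),("ball",(323,130),(371,135)),("gripend",(150,92),(485,96)),("blue",(388,325),(438,385))]:
    print(n,tri(S,zs(*a),D,zd(*b)))
for z in(.07,.08):print(plane(S,zs(329,487),z),plane(D,zd(229,372),z))
print(plane(S,zs(323,130),.267),plane(D,zd(371,135),.267))
E
```

```text
((296.7321472167969, 237.98680114746094), (15.238585472106934, 21.186689376831055), 94.98469543457031) [0.5334 0.034  0.06  ]
((295.8538818359375, 237.85000610351562), (14.196825981140137, 20.269765853881836), 92.69236755371094) [0.5365 0.0376 0.06  ]
knob (array([ 0.6737, -0.0324,  0.2853]), [0.0014, 0.0014])
foot (array([ 0.6756, -0.0335,  0.0646]), [0.0006, 0.0006])
ball (array([ 0.59  , -0.0856,  0.2647]), [0.0013, 0.0013])
gripend (array([ 0.5538, -0.241 ,  0.204 ]), [0.0041, 0.0041])
blue (array([ 0.5316, -0.0777,  0.0611]), [0.0007, 0.0007])
[ 0.679  -0.0315  0.07  ] [ 0.6734 -0.0272  0.07  ]
[ 0.6862 -0.0266  0.08  ] [ 0.6691 -0.017   0.08  ]
[ 0.591  -0.0855  0.267 ] [ 0.5889 -0.0806  0.267 ]
```

```bash
python3 -m handwheel '[0.3,0,-0.6,0,0,0,93, 1.2,-0.2,-1.3,0,0,-0.7,93, 2.1,-0.5,-1.6,0,0,-1.6,93, 3.0,-0.7,-1.6,0,0,-2.5,93, 3.9,-0.95,-1.6,0,0,-3.4,93, 4.8,-1.15,-1.6,0,0,-4.4,93, 5.5,-1.3,-1.6,0,0,-5.5,93, 5.5,-1.3,-1.6,0,0,-5.5,93]'; python3 - <<'E'
from h import *
np.set_printoptions(precision=4,suppress=True)
s=manip.state();print(s["time_s"],s["position"],s["eef_rot"],s["ft_force"])
W=viewer.get_image("wrist");cv2.imwrite("pics/w1.png",W["img"][:,:,::-1])
print(-np.array(W["R"]).T@W["t"])
E
```

```text
time_s: 1.25
position: [0.5089, -0.2706, 0.2806]
eef_rot: [-3.141, -0.001, 1.048]
ft_force: [-0.1, -0.2, -0.1]
grip_width: 0.0932
1.25 [ 0.5089 -0.2706  0.2806] [-3.1411 -0.0008  1.0476] [-0.0856 -0.2234 -0.0783]
[ 0.5454 -0.2061  0.4799]
```

View pics/w1.png

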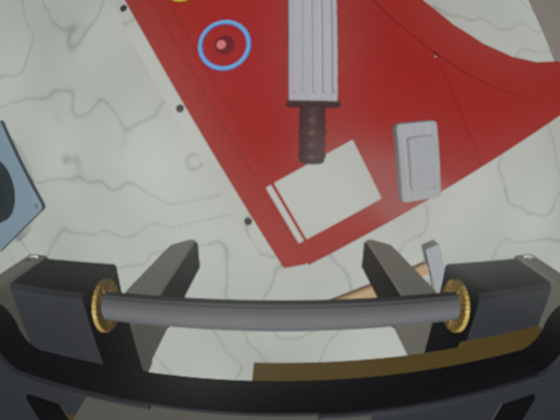

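```bash
cat >> h.py <<'E'
def fray(d,p):
    x=np.array([p[0]-d["cx"],p[1]-d["cy"]]);r=np.linalg.norm(x);th=r/d["fx"]
    v=np.array([*(x/r*np.sin(th)),np.cos(th)]);R=np.array(d["R"]);return -R.T@np.array(d["t"]),R.T@v
def fplane(d,p,z):
    c,v=fray(d,p); return c+v*(z-c[2])/v[2]
E
python3 - <<'E'
from h import *
np.set_printoptions(precision=4,suppress=True)
W=viewer.get_image("wrist")
g0=fplane(W,(313,107),.205);g1=fplane(W,(312,160),.205)
print(g0,g1,np.degrees(np.arctan2(*(g1-g0)[1::-1])))
a=(fplane(W,(289,4),.221)+fplane(W,(337,4),.221))/2;b=(fplane(W,(289,98),.221)+fplane(W,(339,98),.221))/2
print(a,b,np.degrees(np.arctan2(*(b-a)[1::-1])))
piv=np.array([.6745,-.033]);
for p in(a,b,g0,g1):
  v=p[:2]-piv;print(np.linalg.norm(v),np.degrees(np.arctan2(v[1],v[0]))%360)
E
```

```text
[ 0.5735 -0.2118  0.205 ] [ 0.5505 -0.2507  0.205 ] -120.51310765452956
[ 0.6157 -0.1368  0.221 ] [ 0.5763 -0.2056  0.221 ] -119.81479175583327
0.11931291118147082 240.46339332385256
0.19857918805910957 240.35235057514475
0.20535484727947742 240.5271877057677
0.2504781309245374 240.3397645928017
```

```bash
python3 -m handwheel '[0.6,0.2,0,0,0,0,93, 1.04,0.43,0.2,0,0,0,93, 1.04,0.43,0.9,0,0,0,93, 1.04,0.43,1.4,0,0,0,93, 1.04,0.43,1.57,0,0,0,93, 1.04,0.43,1.57,0,0,0,60]' 25; python3 -m handwheel '[0,0,0,0,0,0,10,0,0,0,0,0,0,10,0,0,0,0,0,0,10,0,0,0,0,0,0,10]' 25;python3 - <<'E'
from h import *
for n in("scene","wrist"):
  W=viewer.get_image(n);cv2.imwrite(f"pics/{n}2.png",W["img"][:,:,::-1])
print(manip.state())
E
```

```text
time_s: 2.1
position: [0.5602, -0.2331, 0.1869]
eef_rot: [-3.141, 0.0, 1.041]
ft_force: [-0.4, -0.4, -0.6]
grip_width: 0.0871
time_s: 2.6
position: [0.561, -0.2321, 0.1872]
eef_rot: [3.141, 0.0, 1.043]
ft_force: [-0.6, 0.5, 0.4]
grip_width: 0.0479
{'time_s': 2.7, 'joint_pos': array([-5.75814849e-01,  3.59825331e-01,  1.38847183e+00, -3.78867301e-05,
        1.39313495e+00, -4.78910615e-02]), 'qd': array([ 0.00147515,  0.00259948,  0.00237557,  0.0003061 , -0.00123791,
       -0.00047149]), 'joint_torque': array([-1.26183528e-02, -5.00461686e+01, -2.89541996e+01,  7.53173232e-02,
        1.87823834e-02,  2.04318071e-04]), 'position': array([ 0.56089909, -0.23205375,  0.18696374]), 'eef_rot': array([3.14143408e+00, 4.49343100e-05, 1.04287923e+00]), 'ft_force': array([0.51505643, 0.13452897, 0.32630829]), 'moment': array([-0.01598996, -0.02770662,  0.02615908]), 'grip_width': 0.039591424233834376}
```

View pics/wrist2.png

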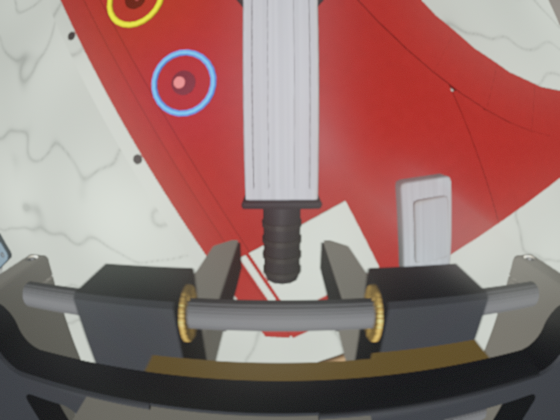

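View pics/scene2.png

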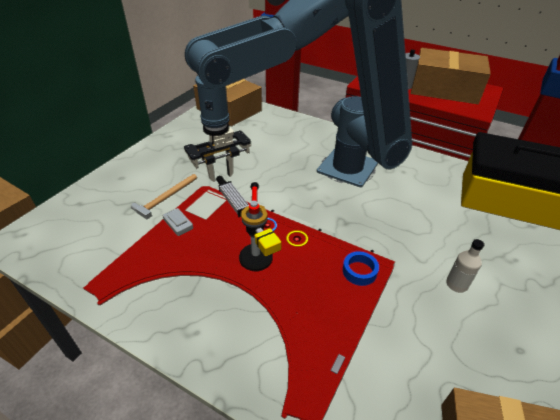

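Grip centred between the fingers at about (282,240); continue closing.

```bash
python3 -m handwheel '[0,0,0,0,0,0,10,0,0,0,0,0,0,10,0,0,0,0,0,0,10,0,0,0,0,0,0,10]' 25;python3 - <<'E'
from h import *
np.set_printoptions(precision=3,suppress=True)
p=manip.state()["position"];yaw=manip.state()["eef_rot"][2]
piv=np.array([.6745,-.033]);v=p[:2]-piv
print(np.linalg.norm(v),np.degrees(np.arctan2(v[1],v[0]))%360)
# arc rows in tool axes
T=np.array([[np.cos(yaw),np.sin(yaw)],[np.sin(yaw),-np.cos(yaw)]])
for k in range(1,25):
  a=np.radians(-4*k);c,s=np.cos(a),np.sin(a)
  d=np.array([[c,-s],[s,c]])@v-v
  print(-4*k,T@d/.06,4*k/6) if k<=8 else None
E
```

```text
time_s: 3.2
position: [0.5608, -0.2321, 0.1868]
eef_rot: [-3.142, -0.0, 1.043]
ft_force: [0.1, -0.3, 0.3]
grip_width: 0.0102
0.22924711164202843 240.27812800733957
-4 [ 0.007 -0.267] 0.6666666666666666
-8 [ 0.032 -0.532] 1.3333333333333333
-12 [ 0.076 -0.795] 2.0
-16 [ 0.138 -1.054] 2.6666666666666665
-20 [ 0.218 -1.309] 3.3333333333333335
-24 [ 0.316 -1.557] 4.0
-28 [ 0.43  -1.798] 4.666666666666667
-32 [ 0.562 -2.03 ] 5.333333333333333
```

The opening went to 10 mm, less than the 22 mm bar, so I'm looking again.

```bash
python3 - <<'E'
from h import *
for n in("scene","side","wrist"):
  W=viewer.get_image(n);cv2.imwrite(f"pics/{n}3.png",W["img"][:,:,::-1])
S=cv2.imread("pics/scene3.png")[110:230,170:310];D=cv2.imread("pics/side3.png")[90:210,220:360]
cv2.imwrite("pics/z3.png",np.hstack([cv2.resize(S,(400,343)),cv2.resize(D,(400,343))]))
E
```

```text
(no output)
```

View pics/wrist3.png

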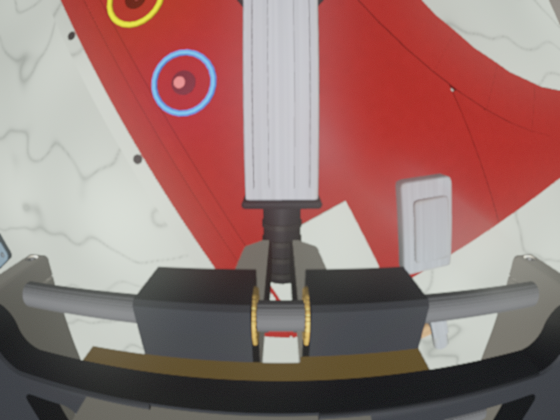

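View pics/z3.png

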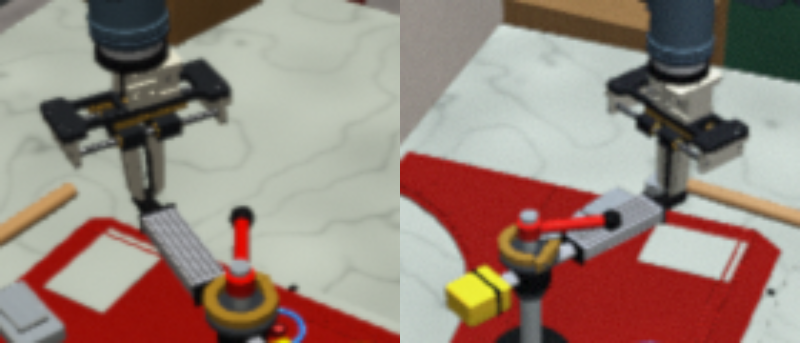

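```bash
python3 - <<'E'
from h import *
s=manip.state();p=s["position"];print(s["time_s"],s["grip_width"],p)
piv=np.array([.6745,-.033]);u=np.array([np.cos(np.radians(240.3)),np.sin(np.radians(240.3))])
out=[]
for n in("scene","side"):
  d=viewer.get_image(n)
  q=proj(d,p);x0,y0=int(q[0])-35,int(q[1])-40
  im=cv2.resize(d["img"][y0:y0+75,x0:x0+50,::-1],(400,600),interpolation=cv2.INTER_CUBIC)
  for X,c in((p,(0,255,0)),(p+[0,0,.0188],(255,255,0)),(np.array([*(piv+u*.2),.205]),(255,0,255)),(np.array([*(piv+u*.25),.205]),(255,0,255))):
    k=(proj(d,X)+.5-[x0,y0])*8; cv2.circle(im,(int(k[0]),int(k[1])),4,c,-1)
  out.append(im)
cv2.imwrite("pics/z4.png",np.hstack(out))
E
```

```text
3.35 0.01023965209085785 [ 0.56086463 -0.23208219  0.18684688]
```

View pics/z4.png

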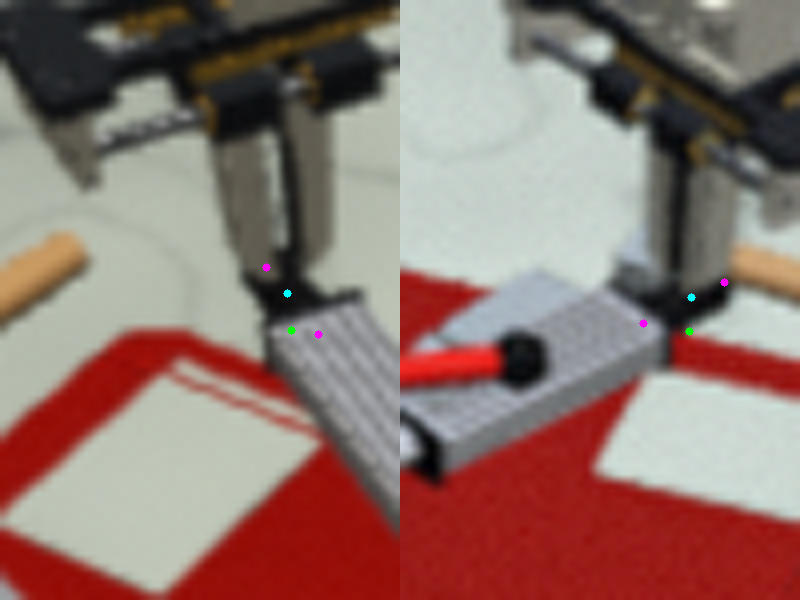

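```bash
python3 - <<'E'
from h import *
P=[("scene0",[.2474,-.4906,.1843]),("scene2",[.5609,-.2321,.1870])]
d=viewer.get_image("scene");out=[]
for n,p in P:
  p=np.array(p);im=cv2.imread(f"pics/{n}.png");q=proj(d,p);x0,y0=int(q[0])-35,int(q[1])-40
  im=cv2.resize(im[y0:y0+75,x0:x0+50],(400,600),interpolation=cv2.INTER_CUBIC)
  for X,c in((p,(0,255,0)),(p+[0,0,.0188],(255,255,0))):
    k=(proj(d,X)+.5-[x0,y0])*8; cv2.circle(im,(int(k[0]),int(k[1])),4,c,-1)
  out.append(im)
cv2.imwrite("pics/z5.png",np.hstack(out))
E
```

```text
(no output)
```

View pics/z5.png

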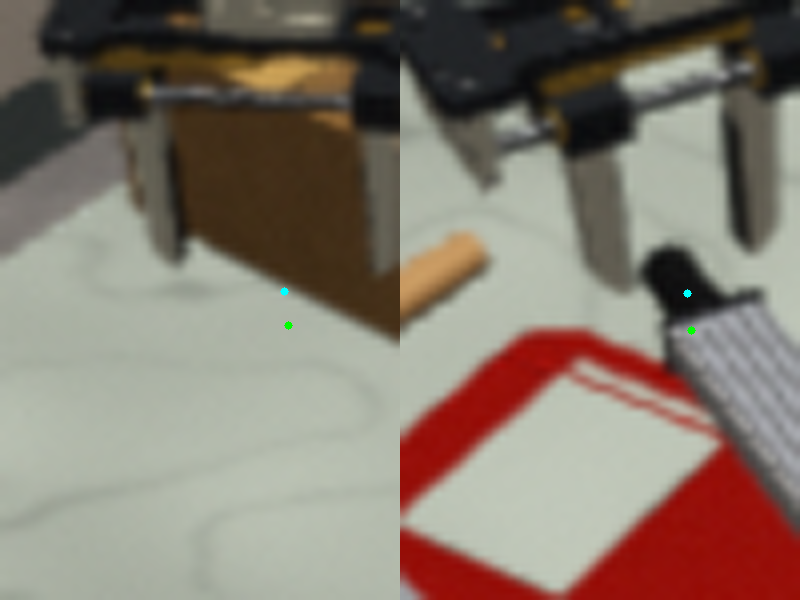

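The picture shows the fingertips sitting above the grip: tips at about (290,271) in the zoom, reported TCP at (290,331). I'll triangulate the tips.

```bash
python3 - <<'E'
from h import *
S=viewer.get_image("scene");D=viewer.get_image("side");p=manip.state()["position"]
qs=proj(S,p).astype(int)-[35,40];qd=proj(D,p).astype(int)-[35,40]
print(tri(S,np.array([290,272])/8-.5+qs,D,np.array([690-400,291])/8-.5+qd),p)
E
python3 -m handwheel '[0,0,0,0,0,0,60,0,0,0,0,0,0,60,0,0,0,0,0,0,60,0,0,0,0,0,0,60,0,0,0,0,0,0,60,0,0,0,0,0,0,60]' 25
```

```text
(array([ 0.56000542, -0.22947815,  0.21419363]), [0.0024, 0.0024]) [ 0.56083369 -0.23209481  0.18685429]
time_s: 4.35
position: [0.5608, -0.2321, 0.1868]
eef_rot: [-3.142, 0.0, 1.043]
ft_force: [-0.3, -0.0, 0.0]
grip_width: 0.0592
```

The real tips are about 27 mm higher than the reported TCP, with xy correct. I'll lower by that much.

```bash
python3 -m handwheel '[0,0,0.15,0,0,0,60,0,0,0.3,0,0,0,60,0,0,0.45,0,0,0,60,0,0,0.45,0,0,0,30,0,0,0.45,0,0,0,10,0,0,0.45,0,0,0,10,0,0,0.45,0,0,0,10,0,0,0.45,0,0,0,10]' 25; python3 -m handwheel '[0,0,0,0,0,0,10,0,0,0,0,0,0,10]'
python3 - <<'E'
from h import *
W=viewer.get_image("side");p=manip.state()["position"]
q=proj(W,p).astype(int);cv2.imwrite("pics/z6.png",cv2.resize(W["img"][q[1]-45:q[1]+30,q[0]-50:q[0]+50,::-1],(800,600),interpolation=cv2.INTER_CUBIC))
E
```

```text
time_s: 5.35
position: [0.5612, -0.2323, 0.1602]
eef_rot: [3.141, 0.0, 1.043]
ft_force: [0.2, -0.1, 0.6]
grip_width: 0.0216
time_s: 5.6
position: [0.5612, -0.2323, 0.1602]
eef_rot: [3.141, 0.0, 1.043]
ft_force: [0.9, -0.1, 1.2]
grip_width: 0.0211
```

View pics/z6.png

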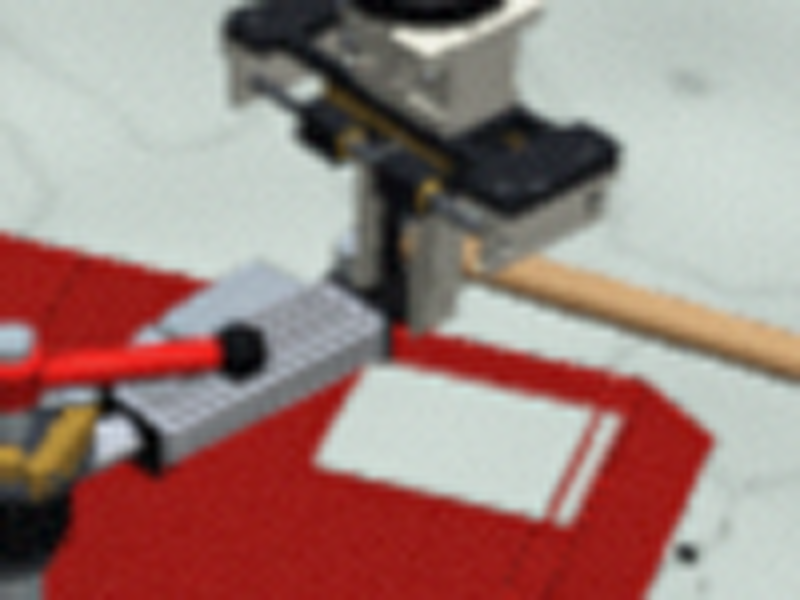

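Gripped at 21 mm. I'll swing the first 32° along the arc.

```bash
python3 -m handwheel '[0.007,-0.267,0,0,0,0.667,10, 0.032,-0.532,0,0,0,1.333,10, 0.076,-0.795,0,0,0,2,10, 0.138,-1.054,0,0,0,2.667,10, 0.218,-1.309,0,0,0,3.333,10, 0.316,-1.557,0,0,0,4,10, 0.43,-1.798,0,0,0,4.667,10, 0.562,-2.03,0,0,0,5.333,10]';python3 - <<'E'
from h import *
p=manip.state();piv=np.array([.6745,-.033]);v=p["position"][:2]-piv
print(np.linalg.norm(v),np.degrees(np.arctan2(v[1],v[0]))%360,np.degrees(p["eef_rot"]),p["moment"])
W=viewer.get_image("wrist");cv2.imwrite("pics/w7.png",W["img"][:,:,::-1])
E
```

```text
time_s: 6.65
position: [0.4737, -0.1417, 0.1602]
eef_rot: [3.139, -0.002, 0.482]
ft_force: [5.8, 0.1, -1.8]
grip_width: 0.0212
0.22827507159982605 208.4226471521725 [ 1.79872615e+02 -1.29549097e-01  2.76007843e+01] [-0.02115571 -0.98318446 -0.02034919]
```

View pics/w7.png

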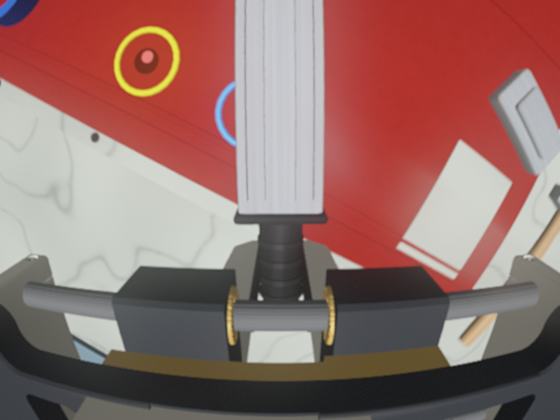

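The boom follows, and the yellow ring is at (147,62). I'll refine the dent position from this view.

```bash
python3 - <<'E'
from h import *
W=viewer.get_image("wrist")
e=ring(W,(108,20,190,102),(22,120,100),(35,255,255));print(e,fplane(W,e[0],.06))
a=(fplane(W,(238,20),.221)+fplane(W,(324,20),.221))/2;b=(fplane(W,(237,205),.221)+fplane(W,(325,205),.221))/2
print(a,b,np.degrees(np.arctan2(*(b-a)[1::-1]))%360)
E
```

```text
((148.68348693847656, 61.72392272949219), (62.87363052368164, 72.3821792602539), 32.93714141845703) [0.53457904 0.03528843 0.06      ]
[ 0.57719187 -0.08478053  0.221     ] [ 0.50487353 -0.12246634  0.221     ] 207.52446617371217
```

```bash
python3 -m handwheel '[0.007,-0.267,0,0,0,0.667,10, 0.032,-0.532,0,0,0,1.333,10, 0.076,-0.795,0,0,0,2,10, 0.138,-1.054,0,0,0,2.667,10, 0.218,-1.309,0,0,0,3.333,10, 0.316,-1.557,0,0,0,4,10, 0.43,-1.798,0,0,0,4.667,10, 0.562,-2.03,0,0,0,5.333,10]';python3 - <<'E'
from h import *
p=manip.state();piv=np.array([.6745,-.033]);v=p["position"][:2]-piv
print(np.linalg.norm(v),np.degrees(np.arctan2(v[1],v[0]))%360,np.degrees(p["eef_rot"]),p["moment"])
W=viewer.get_image("wrist");cv2.imwrite("pics/w8.png",W["img"][:,:,::-1])
E
```

```text
time_s: 7.75
position: [0.4477, -0.0193, 0.1602]
eef_rot: [3.139, -0.003, -0.075]
ft_force: [6.5, -3.0, -3.6]
grip_width: 0.0213
0.22720257972041877 176.54124784042386 [179.87398599  -0.19580305  -4.30164826] [-0.52006303 -1.14077579  0.05453644]
```

View pics/w8.png

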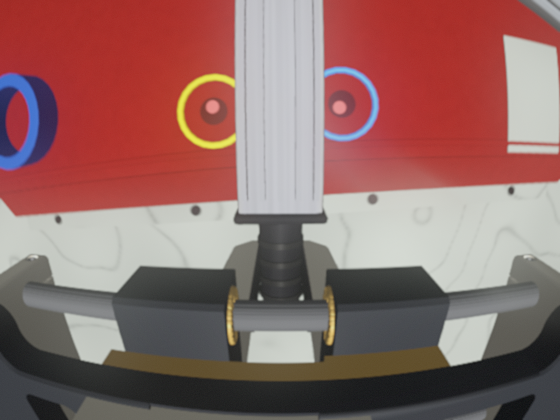

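```bash
python3 -m handwheel '[0.015,-0.267,0,0,0,0.667,10, 0.042,-0.532,0,0,0,1.333,10, 0.091,-0.795,0,0,0,2,10, 0.158,-1.054,0,0,0,2.667,10, 0.24,-1.309,0,0,0,3.333,10, 0.295,-1.447,0,0,0,3.7,10, 0.295,-1.447,0,0,0,3.7,10]';python3 - <<'E'
from h import *
p=manip.state();print(p["ft_force"],p["eef_rot"])
for n in("wrist","side"):
  W=viewer.get_image(n);cv2.imwrite(f"pics/{n}9.png",W["img"][:,:,::-1])
E
```

```text
time_s: 8.68
position: [0.4711, 0.0669, 0.1602]
eef_rot: [-3.141, -0.002, -0.46]
ft_force: [3.7, -0.5, 0.4]
grip_width: 0.0214
[ 3.70504515 -0.49859711  0.38788925] [-3.14130630e+00 -1.72333459e-03 -4.59700226e-01]
```

View pics/wrist9.png

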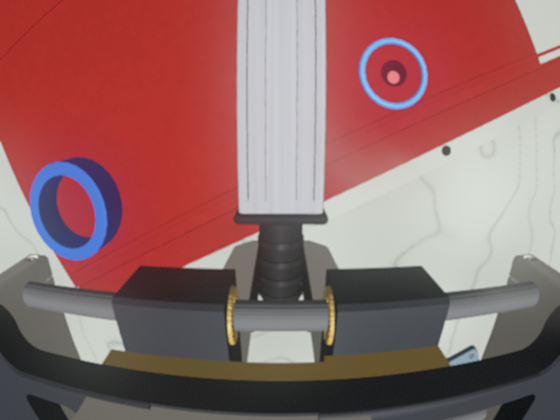

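View pics/side9.png

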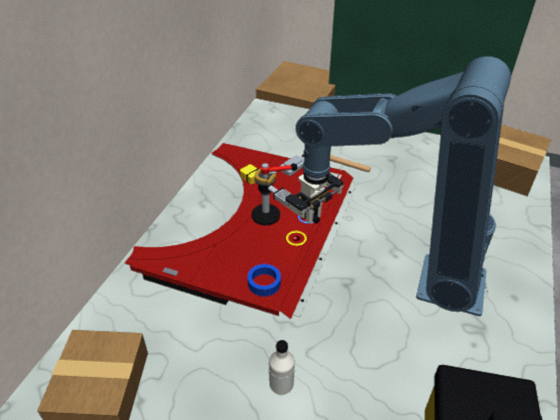

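```bash
python3 - <<'E'
from h import *
W=viewer.get_image("wrist")
a=(fplane(W,(240,10),.221)+fplane(W,(324.5,10),.221))/2;b=(fplane(W,(238,205),.221)+fplane(W,(326,205),.221))/2
print(a,b); print("width",np.linalg.norm(fplane(W,(238,205),.221)-fplane(W,(326,205),.221)))
piv=np.array([.6745,-.033])
dn=np.array([.5347,.0355])
u=(b-a)[:2];u/=np.linalg.norm(u);n=np.array([-u[1],u[0]])
print("dir",np.degrees(np.arctan2(u[1],u[0])),"off dent from bar line",n@(dn-a[:2]),"pivot off",n@(piv-a[:2]))
for q in(a,b,dn): 
  v=q[:2]-piv;print(np.degrees(np.arctan2(v[1],v[0])),np.linalg.norm(v))
print(fplane(W,(393,73),.06))
E
```

```text
[0.58032404 0.01248718 0.221     ] [0.50304431 0.05082943 0.221     ]
width 0.03903284287757186
dir 153.6117446848431 off dent from bar line -0.0003372782117452046 pivot off -0.0011091092570180497
154.21936496235944 0.10458582927371059
153.94471310422605 0.19085184491365562
153.89580697529215 0.15568008864334582
[ 0.53335013 -0.08131212  0.06      ]
```

The dent lies about 0.3 mm from the bar's centre line. Release and rise.

```bash
python3 -m handwheel '[0,0,0,0,0,0,45, 0,0,0,0,0,0,70, 0,0,0,0,0,0,70, 0,0,0,0,0,0,70,0,0,-0.6,0,0,0,70, 0,0,-1.4,0,0,0,70, 0,0,-2.4,0,0,0,70, 0,0,-2.4,0,0,0,70]';python3 - <<'E'
from h import *
for n in("wrist","side","scene"):
  W=viewer.get_image(n);cv2.imwrite(f"pics/{n}10.png",W["img"][:,:,::-1])
S=cv2.imread("pics/scene10.png")[130:280,180:320];D=cv2.imread("pics/side10.png")[110:260,220:360]
cv2.imwrite("pics/z10.png",np.hstack([cv2.resize(S,(400,429),interpolation=2),cv2.resize(D,(400,429),interpolation=2)]))
E
```

```text
time_s: 9.82
position: [0.4723, 0.067, 0.3088]
eef_rot: [-3.138, -0.009, -0.461]
ft_force: [-0.4, 0.0, -1.4]
grip_width: 0.0697
```

View pics/wrist10.png

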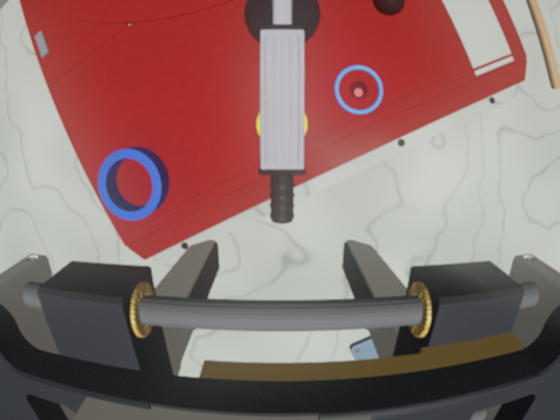

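View pics/z10.png

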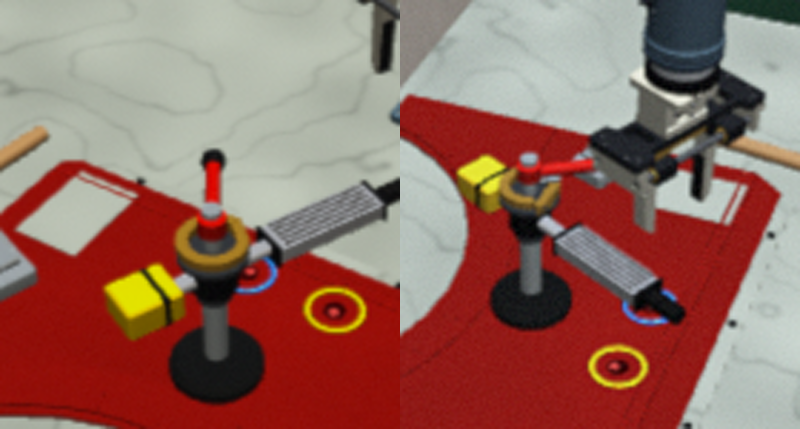

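The yellow ring shows equally on both sides of the bar, at (258,125) and (306,125). The lever stayed where it was. Moving to hover outside the lever, turned in line with it.

```bash
python3 -m handwheel '[0.4,0.25,0,0,0,-1.4,70, 0.8,0.5,0,0,0,-2.8,70, 1.2,0.75,0,0,0,-4.2,70, 1.6,1,0,0,0,-5.6,70, 2,1.25,0,0,0,-7,70, 2.4,1.5,0,0,0,-8.4,70,2.72,1.7,0,0,0,-9.7,70,2.72,1.7,0,0,0,-9.7,70]';python3 - <<'E'
from h import *
W=viewer.get_image("wrist");cv2.imwrite("pics/w11.png",W["img"][:,:,::-1])
E
```

```text
time_s: 10.98
position: [0.57, -0.0977, 0.301]
eef_rot: [-3.138, 0.003, 0.551]
ft_force: [-0.0, -0.8, -0.3]
grip_width: 0.0699
```

View pics/w11.png

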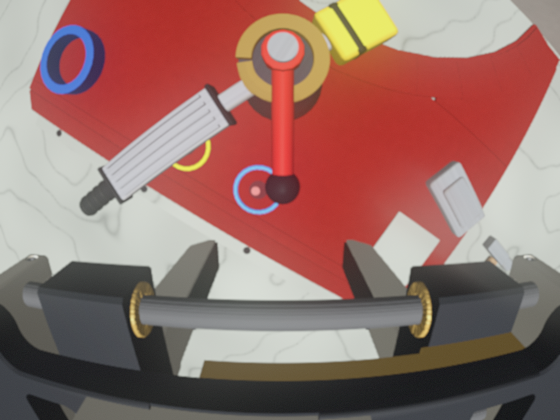

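The lever runs from its hub at (283,47) to the ball at (283,187), straight ahead between the fingers.

```bash
python3 - <<'E'
from h import *
np.set_printoptions(precision=4,suppress=True)
W=viewer.get_image("wrist")
k=fplane(W,(283,47),.288);b=fplane(W,(283,187),.267);m=fplane(W,(283,140),.275);f=fplane(W,(240,57),.26)
print(k,b,m,f);v=(b-k)[:2];print(np.linalg.norm(v),np.degrees(np.arctan2(v[1],v[0]))%360)
piv=np.array([.6745,-.033])
for q in(b,m,f): v=q[:2]-piv;print(np.linalg.norm(v),np.degrees(np.arctan2(v[1],v[0]))%360)
p=manip.state()["position"];th=np.radians(211.7);t=piv+.068*np.array([np.cos(th),np.sin(th)])-p[:2]
yaw=manip.state()["eef_rot"][2]
T=np.array([[np.cos(yaw),np.sin(yaw)],[np.sin(yaw),-np.cos(yaw)]]);print(T@t/.06,np.degrees(yaw))
v=np.array([-.068,0])
for k in range(1,18):
  a=np.radians(-6*k);c,s=np.cos(a),np.sin(a);d=np.array([[c,-s],[s,c]])@v-v;print(6*k,d*[1,-1]/.06)
E
```

```text
[ 0.6742 -0.0336  0.288 ] [ 0.5913 -0.0848  0.267 ] [ 0.621  -0.0664  0.275 ] [ 0.6571 -0.0073  0.26  ]
0.09747669760055383 211.67356193607569
0.09802358526813289 211.86996174512154
0.06301702142980138 211.95377052120648
0.030998976253910692 124.1587504118894
[0.9068 0.0204] 31.578131625830313
6 [ 0.0062 -0.1185]
12 [ 0.0248 -0.2356]
18 [ 0.0555 -0.3502]
24 [ 0.098 -0.461]
30 [ 0.1518 -0.5667]
36 [ 0.2164 -0.6662]
42 [ 0.2911 -0.7583]
48 [ 0.375  -0.8422]
54 [ 0.4672 -0.9169]
60 [ 0.5667 -0.9815]
66 [ 0.6724 -1.0354]
72 [ 0.7831 -1.0779]
78 [ 0.8977 -1.1086]
84 [ 1.0149 -1.1271]
90 [ 1.1333 -1.1333]
96 [ 1.2518 -1.1271]
102 [ 1.369  -1.1086]
```

```bash
python3 -m handwheel '[0.5,0.02,0,0,0,0,70, 0.91,0.025,0,0,0,0,70, 0.91,0.025,0.5,0,0,0,70, 0.91,0.025,1,0,0,0,60, 0.91,0.025,1.33,0,0,0,40, 0.91,0.025,1.33,0,0,0,22, 0.91,0.025,1.33,0,0,0,22, 0.91,0.025,1.33,0,0,0,22]' 25;python3 -m handwheel '[0,0,0,0,0,0,22, 0,0,0,0,0,0,22]';python3 - <<'E'
from h import *
for n in("wrist","side","scene"):
  W=viewer.get_image(n);cv2.imwrite(f"pics/{n}12.png",W["img"][:,:,::-1])
S=cv2.imread("pics/wrist12.png")[50:350,150:430];D=cv2.imread("pics/side12.png")[110:260,220:360]
cv2.imwrite("pics/z12.png",np.hstack([cv2.resize(S,(400,429),interpolation=2),cv2.resize(D,(400,429),interpolation=2)]))
E
```

```text
time_s: 12.08
position: [0.6183, -0.0693, 0.2255]
eef_rot: [3.14, -0.002, 0.554]
ft_force: [-0.8, -0.5, -0.2]
grip_width: 0.025
time_s: 12.32
position: [0.6179, -0.0695, 0.2245]
eef_rot: [3.141, -0.0, 0.554]
ft_force: [0.2, 1.1, 0.6]
grip_width: 0.022
```

View pics/z12.png

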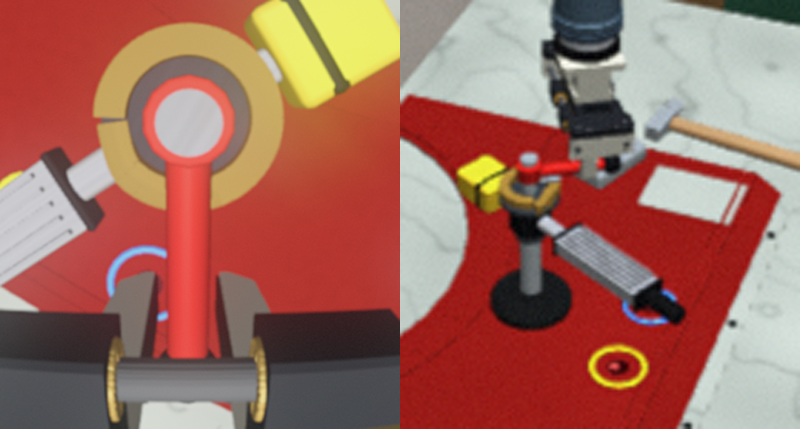

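Lever sits between the fingers. Turn clockwise.

```bash
python3 -m handwheel '[0.006,-0.119,0,0,0,1,22, 0.025,-0.236,0,0,0,2,22, 0.055,-0.35,0,0,0,3,22, 0.098,-0.461,0,0,0,4,22, 0.152,-0.567,0,0,0,5,22, 0.216,-0.666,0,0,0,6,22, 0.291,-0.758,0,0,0,7,22, 0.375,-0.842,0,0,0,8,22]';python3 - <<'E'
from h import *
W=viewer.get_image("wrist");cv2.imwrite("pics/w13.png",W["img"][:,:,::-1]);p=manip.state();print(p["ft_force"],p["eef_rot"])
E
```

```text
time_s: 13.48
position: [0.6109, -0.0182, 0.2259]
eef_rot: [3.136, -0.004, -0.289]
ft_force: [-1.3, -10.8, 7.3]
grip_width: 0.0223
[-0.75633493 -0.39562874  0.51859161] [ 3.13860318 -0.00353816 -0.29266957]
```

View pics/w13.png

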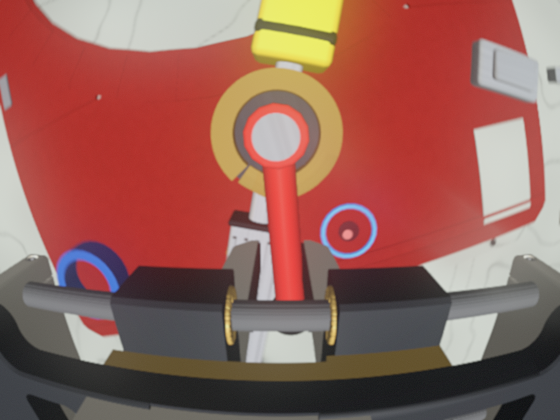

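```bash
python3 -m handwheel '[0.006,-0.119,0,0,0,1,22, 0.025,-0.236,0,0,0,2,22, 0.055,-0.35,0,0,0,3,22, 0.098,-0.461,0,0,0,4,22, 0.152,-0.567,0,0,0,5,22, 0.152,-0.567,0,0,0,5,22]';python3 - <<'E'
from h import *
W=viewer.get_image("wrist");cv2.imwrite("pics/w14.png",W["img"][:,:,::-1]);p=manip.state();print(p["ft_force"],p["eef_rot"])
E
```

```text
time_s: 14.28
position: [0.6269, 0.0138, 0.2228]
eef_rot: [3.136, 0.001, -0.809]
ft_force: [-4.8, -5.7, -2.0]
grip_width: 0.0224
[-4.80852071 -6.52472927 -1.54889472] [ 3.13617581e+00  1.29294313e-03 -8.07856037e-01]
```

View pics/w14.png

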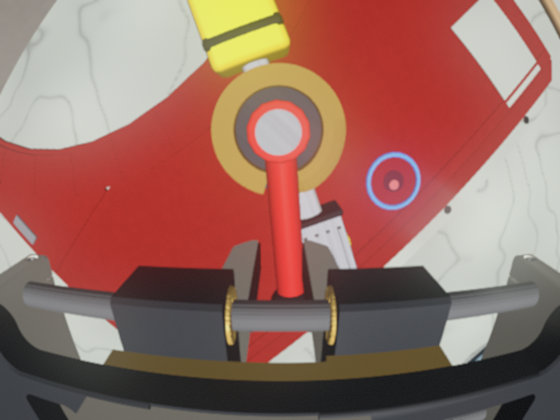

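```bash
python3 -m handwheel '[0.002,-0.06,0,0,0,0.5,22, 0.006,-0.119,0,0,0,1,22, 0.014,-0.177,0,0,0,1.5,22,0.014,-0.177,0,0,0,1.5,22]';python3 - <<'E'
from h import *
W=viewer.get_image("wrist");cv2.imwrite("pics/w15.png",W["img"][:,:,::-1]);p=manip.state();print(p["ft_force"],p["eef_rot"])
E
```

```text
time_s: 14.82
position: [0.6298, 0.0151, 0.2218]
eef_rot: [3.122, 0.001, -0.968]
ft_force: [-18.9, -20.9, 1.1]
grip_width: 0.0228
[-18.68086222 -19.86246684   1.30325364] [ 3.12187388e+00  5.34350288e-04 -9.67564561e-01]
```

View pics/w15.png

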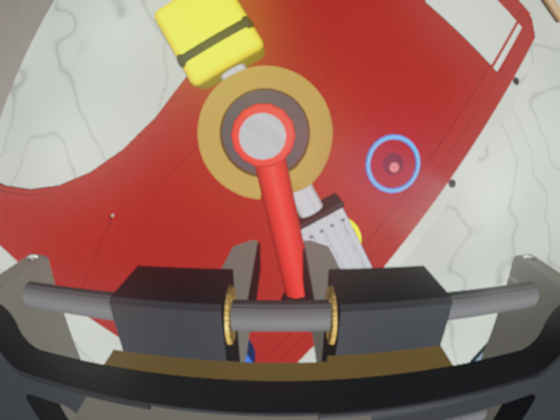

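The lever no longer moves and the push has risen to 28 N, and the notch is hidden under the lever, so it is apparently at its stop. I'll back off, open and rise.

```bash
python3 -m handwheel '[0.01,0.12,0,0,0,-1,22, 0.014,0.2,0,0,0,-1.5,30, 0.014,0.2,0,0,0,-1.5,50, 0.014,0.2,0,0,0,-1.5,50,0.014,0.2,0,0,0,-1.5,50, 0.014,0.2,-0.5,0,0,-1.5,50, 0.014,0.2,-1.2,0,0,-1.5,50, -0.8,0.2,-1.5,0,0,-1.5,50]';python3 -m handwheel '[-0.5,0,0,0,0,0,50,-0.8,0,0,0,0,0,50,-0.8,0,0,0,0,0,50]'; python3 - <<'E'
from h import *
for n in("wrist","side","scene"):
  W=viewer.get_image(n);cv2.imwrite(f"pics/{n}16.png",W["img"][:,:,::-1])
S=cv2.imread("pics/scene16.png")[130:280,180:320];D=cv2.imread("pics/side16.png")[110:260,220:360]
cv2.imwrite("pics/z16.png",np.hstack([cv2.resize(S,(400,429),interpolation=2),cv2.resize(D,(400,429),interpolation=2)]))
E
```

```text
time_s: 15.88
position: [0.6015, 0.0532, 0.3157]
eef_rot: [-3.14, -0.003, -0.811]
ft_force: [0.2, 0.4, 0.1]
grip_width: 0.0502
time_s: 16.25
position: [0.5659, 0.0903, 0.3142]
eef_rot: [-3.142, -0.0, -0.806]
ft_force: [-0.1, -0.4, -0.0]
grip_width: 0.05
```

View pics/wrist16.png

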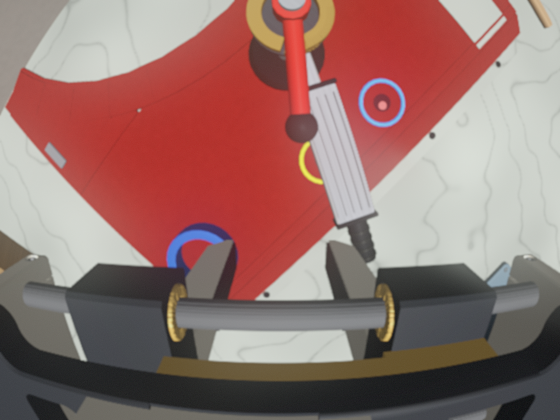

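View pics/z16.png

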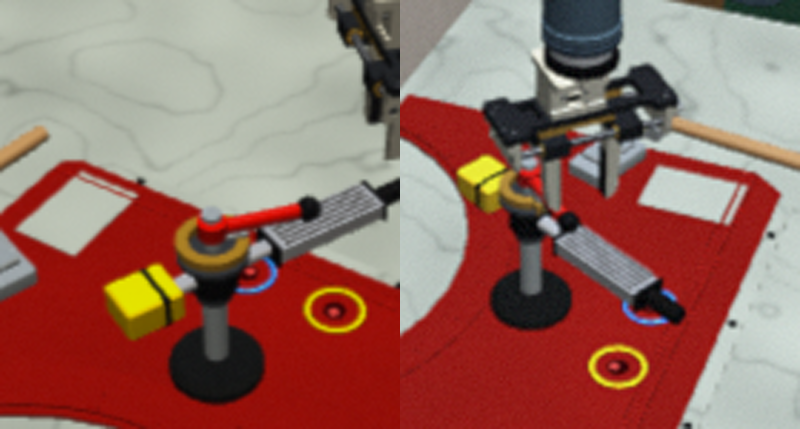

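```bash
python3 - <<'E'
from h import *
W=viewer.get_image("wrist");cv2.imwrite("pics/z17.png",cv2.resize(W["img"][0:150,220:400,::-1],(720,600),interpolation=2))
b=fplane(W,(301,126),.264);piv=np.array([.6744,-.0332]);v=b[:2]-piv;print(b,np.linalg.norm(v),np.degrees(np.arctan2(v[1],v[0])))
k=fplane(W,(292,4),.285);print(k)
n=fplane(W,(285,53),.255);v=n[:2]-piv;print(np.linalg.norm(v),np.degrees(np.arctan2(v[1],v[0])))
a=(fplane(W,(309,88),.221)+fplane(W,(336,81),.221))/2;c=(fplane(W,(335,223),.221)+fplane(W,(376,211),.221))/2
for q in(a,c): v=q[:2]-piv;print(np.linalg.norm(v),np.degrees(np.arctan2(v[1],v[0])))
E
```

```text
[0.60299947 0.02906729 0.264     ] 0.09473780046669461 138.90882552965732
[ 0.67025014 -0.03033168  0.285     ]
0.036183661797105374 128.17664536377114
0.06477234221607728 161.60049957077507
0.19118740853893765 153.59607972368448
```

View pics/z17.png

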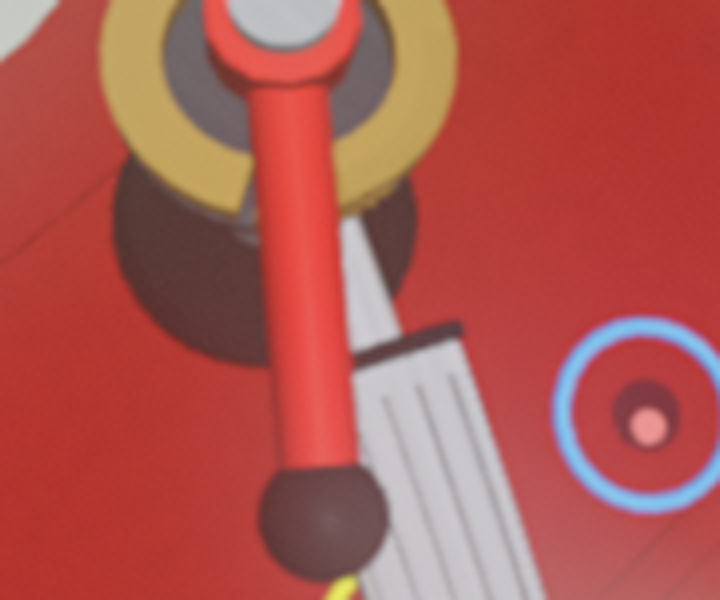

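Lever turned 73° and stands at about 138°, beside the cam's step. I'll clear the arm and check its height and the bar's position from the fixed cameras.

```bash
python3 -m handwheel '[-0.7,0,-0.3,0,0,0.5,50,-1.5,0,-0.6,0,0,1,50,-2.3,0,-0.6,0,0,1,50,-3,0,-0.6,0,0,1,50,-3,0,-0.6,0,0,1,50]'; python3 - <<'E'
from h import *
S=viewer.get_image("scene");D=viewer.get_image("side")
for n,d in(("side",D),("scene",S)):
  cv2.imwrite(f"pics/{n}18.png",d["img"][:,:,::-1])
def z(n,r):
  x,y=r;return cv2.resize(cv2.imread(f"pics/{n}.png")[y:y+50,x:x+65],(390,300),interpolation=2)
cv2.imwrite("pics/z18.png",np.vstack([np.hstack([z("scene10",(235,180)),z("side10",(245,150))]),np.hstack([z("scene18",(235,180)),z("side18",(245,150))])]))
W=viewer.get_image("wrist");cv2.imwrite("pics/w18.png",W["img"][:,:,::-1])
E
```

```text
time_s: 17.08
position: [0.441, 0.2208, 0.3505]
eef_rot: [-3.141, 0.0, -0.909]
ft_force: [0.4, -1.0, 0.7]
grip_width: 0.0501
```

View pics/z18.png

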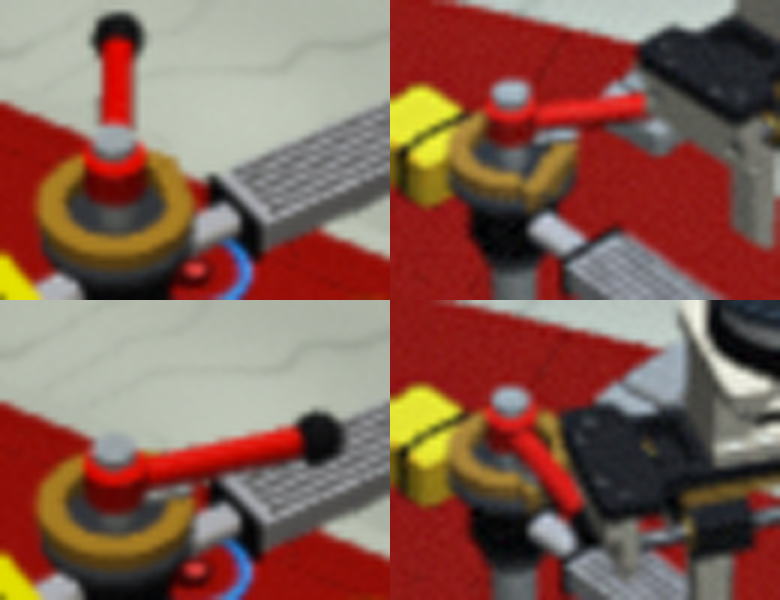

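View pics/w18.png

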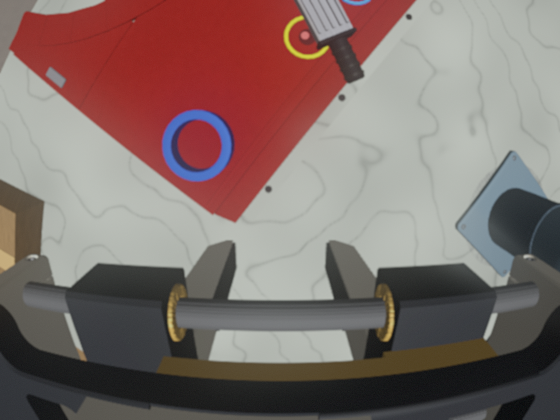

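View pics/scene18.png

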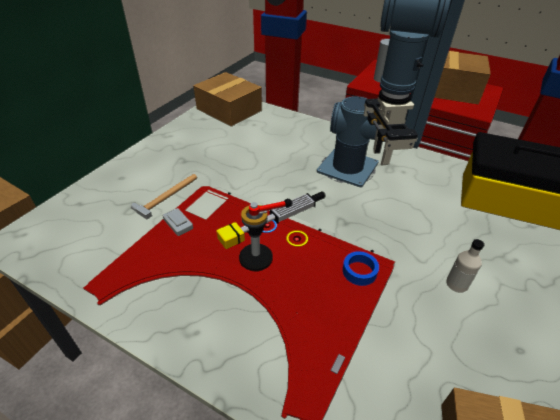

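```bash
python3 - <<'E'
from h import *
g=lambda n:np.float32(cv2.imread(f"pics/{n}.png",0))
a=g("scene10");b=g("scene18")
for n,(x,y,w,h) in{"boom/battery":(216,222,32,26),"ref ring":(284,228,28,22),"hub":(240,195,30,20)}.items():
  print(n,cv2.phaseCorrelate(a[y:y+h,x:x+w],b[y:y+h,x:x+w],cv2.createHanningWindow((w,h),cv2.CV_32F)))
W=cv2.imread("pics/scene10.png")[180:240,260:340];V=cv2.imread("pics/scene18.png")[180:240,260:340]
cv2.imwrite("pics/z19.png",np.hstack([cv2.resize(W,(400,300)),cv2.resize(V,(400,300))]))
E
```

```text
boom/battery ((0.05133190671561927, 0.5536819274578004), 0.9942421424720023)
ref ring ((-0.12156465845558628, 0.0053195671629282515), 0.942974148856269)
hub ((-0.05016324822217655, 0.22121308980855048), 1.1671567265192668)
```

View pics/z19.png

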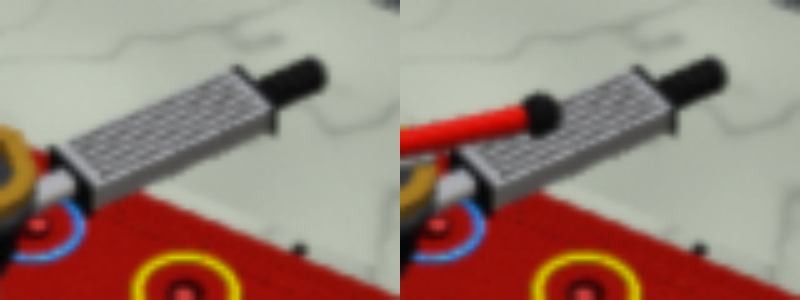

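The battery appears shifted by about half a pixel, so I'll check the bar from above with the wrist camera, from the same pose as before locking.

```bash
python3 - <<'E'
from h import *
p=manip.state()["position"];yaw=manip.state()["eef_rot"][2];t=np.array([.4723,.067])-p[:2]
T=np.array([[np.cos(yaw),np.sin(yaw)],[np.sin(yaw),-np.cos(yaw)]]);print(T@t/.06,(p[2]-.3088)/.06,-np.degrees(-.461-yaw)/6)
E
```

```text
[2.30056189 1.15959461] 0.6826834947893767 -4.3151801489666655
```

```bash
python3 -m handwheel '[0.6,0.3,0,0,0,-1.2,70,1.2,0.6,0,0,0,-2.4,70,1.8,0.9,0.2,0,0,-3.6,70,2.3,1.16,0.5,0,0,-4.3,70,2.3,1.16,0.68,0,0,-4.3,70,2.3,1.16,0.68,0,0,-4.3,70,2.3,1.16,0.68,0,0,-4.3,70]'; python3 - <<'E'
from h import *
W=viewer.get_image("wrist");cv2.imwrite("pics/w20.png",W["img"][:,:,::-1]);p=manip.state();print(p["position"],p["eef_rot"])
E
```

```text
time_s: 18.1
position: [0.4717, 0.0684, 0.3098]
eef_rot: [-3.141, -0.001, -0.462]
ft_force: [-0.4, 0.4, 0.0]
grip_width: 0.0703
[0.47172865 0.06853475 0.30995399] [-3.14096549e+00 -1.00187196e-03 -4.61016383e-01]
```

View pics/w20.png

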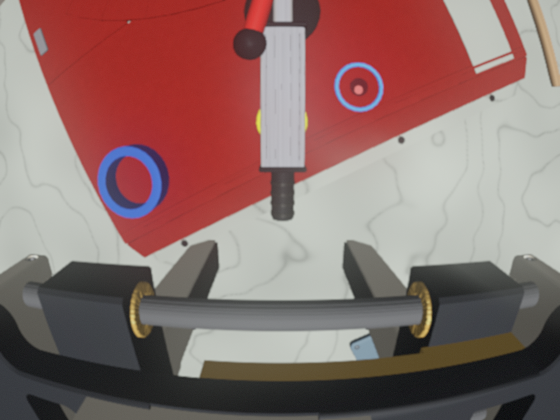

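```bash
python3 - <<'E'
from h import *
W=viewer.get_image("wrist");cv2.imwrite("pics/z21.png",cv2.resize(W["img"][0:225,180:400,::-1],(587,600),interpolation=2))
h=cv2.cvtColor(W["img"],cv2.COLOR_RGB2HSV)
for f in("wrist10","w20"):
  I=cv2.cvtColor(cv2.imread(f"pics/{f}.png"),cv2.COLOR_BGR2HSV);m=(I[...,1]<60)&(I[...,2]>90)
  for r in(65,80,95,150): 
    k=np.where(m[r,245:320])[0]+245;print(f,r,k.min(),k.max())
  y=(I[...,0]>22)&(I[...,0]<35)&(I[...,1]>120);q=np.argwhere(y[100:150,240:330]);print(q.min(0)+[100,240],q.max(0)+[100,240])
a=(fplane(W,(264,40),.221)+fplane(W,(305,40),.221))/2
def c(r,):
  k=np.where(((h[r,:,1]<60)&(h[r,:,2]>90))[245:320])[0]+245;return (fplane(W,(k.min()-.5,r),.221)+fplane(W,(k.max()+.5,r),.221))/2
A,B=c(65),c(160);u=(B-A)[:2];u/=np.linalg.norm(u);n=np.array([-u[1],u[0]])
print(np.degrees(np.arctan2(u[1],u[0])),n@(np.array([.5347,.0355])-A[:2]),n@(np.array([.6744,-.0332])-A[:2]))
b=fplane(W,(250,43),.262);v=b[:2]-[.6744,-.0332];print(np.hypot(*v),np.degrees(np.arctan2(v[1],v[0])))
E
```

```text
wrist10 65 260 304
wrist10 80 260 304
wrist10 95 260 304
wrist10 150 260 303
[115 256] [133 307]
w20 65 260 304
w20 80 260 304
w20 95 260 304
w20 150 261 304
[110 256] [132 307]
153.36203168001637 0.00025890225556294416 -0.0009678070842786962
0.09709399553512735 138.95499359435115
```

View pics/z21.png

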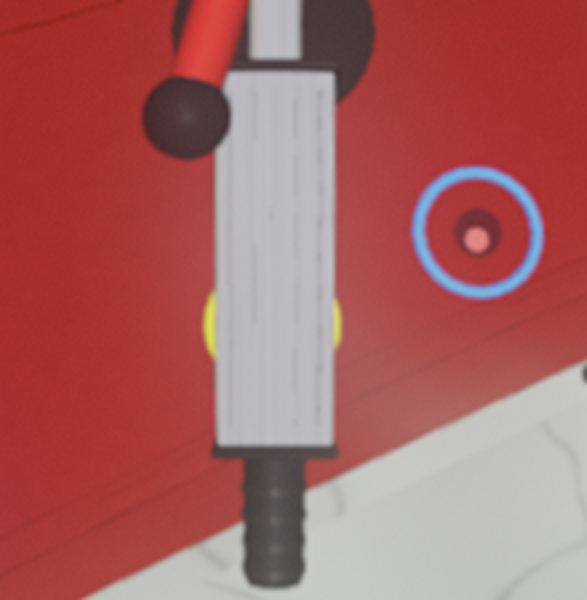

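```bash
python3 -c "
from bench import hand_in
print(hand_in())"
```

```text
the job is handed in; nothing more can be done
None
```

The lamp is locked with its light bar over the yellow-ringed dent, and I handed the job in at about 18 s. I swung the boom by its grip, let go of it over the dent, then turned the red lock handle clockwise to its stop and moved the arm clear.

**Last checks**
- **Bar position:** seen from above after locking, the dent lies about 0.3 mm from the bar's centre line. The ring shows equally on both sides, and the bar edges are within one pixel of where they were before locking.
- **Lock handle:** it turned about 73° (1.27 rad), past the 1.2 rad snap point even from a zero start, and stayed there after release. Its hub sits about 5 to 7 mm lower than at the start, so it is in the notch.
- **Loose tools and supplies:** I never touched them. In the last pictures they look where they were, though I did not measure each one.

**What went wrong or disagreed**
- **First grasp missed:** the fingertips sit about 27 mm higher than the reported TCP, so the gripper closed above the grip. I measured the offset in the images and regrasped.
- **Push on the handle:** it rose to about 28 N when the handle met its stop, and I backed off at once.
- **Battery end of the boom:** one fixed-camera comparison suggested a shift of about half a pixel after locking. The overhead view of the bar did not confirm it.

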